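# Level the balance stand under a pressed spirit level

### The job

Level the balance stand: lay the yellow spirit level lengthways inside the outline on the stand's sprung platform and let go of it, then turn the black knob of the levelling screw until the bubble stands between its two lines while you press the top of the level down far enough to seat the platform. Finish while still pressing: keep the closed fingers pushing gently but firmly on the level, the platform fully down and the bubble between the lines. Leave the beaker, the dish, the eraser and the roll of tape where they are.

Things in the scene. Friction and masses are not known exactly. Their poses are not given: they have to be found in the camera images.
- level: yellow spirit level, a bar 150 x 24 x 30 mm (long, wide, high), 150 to 250 g, loose on the bench at the start. Origin: centre of its underside; x along its length, z up. The green vial, 64 mm long, is let into the top, centred at x = +36 mm; the plain yellow top from x = -75 to +2 mm is the place to press
- bubble (a joint): shift of the pale bubble (13 mm long) along the vial in m: 0 in the middle, positive towards the level's +x end, stops at +-0.024. It runs to the higher end, about 0.5 mm for each 0.001 rad of tilt, and takes about 1.5 s to settle. Within +-0.003 it is between the two black lines
- platform_mid (a point): middle of the top face of the platform, an aluminium plate 220 x 80 x 8 mm on the grey stand, with a blue outline 168 x 36 mm for the level; 42 mm above the bench when level. x runs along the plate from its hinge (115 mm away at -x) to the end beside the knob (+x), z out of the face. The stand is fixed, 320 x 104 mm
- platform (a joint): how far the sprung platform stands up off its support, in rad: 0.025 when free (its +x end about 5 mm up), 0 when pressed down and seated. The spring carries the level's weight; 5 N straight down on the middle of the level seats it, each further 10 N lowers it only about 0.0015 rad more. Only while it is seated does the bubble show what the screw has set
- knob_grip (a point): grip point on the upright axis of the black ribbed knob (35 mm across, 56 to 86 mm above the bench), 74 mm up, 150 mm from the platform's middle towards +x, on a 50 mm high column. Clockwise from above lowers the knob end; 1 rad tilts the platform 0.015 rad and shifts the bubble 7.5 mm. Stays where left, needs 0.05 N m. At the start the knob end is 0.9 to 2.3 rad of turning too high
- beaker: clear beaker 79 x 73 x 90 mm, stands loose on the bench; origin at the centre of its underside
- dish: clear round dish 90 mm across, 15 mm high, loose on the bench; origin at the centre of its underside
- eraser: blue and white eraser 42 x 19 x 12 mm, loose on the bench; origin at the centre of its underside
- tape: roll of brown tape 100 mm across, 25 mm high, lies loose on the bench; origin at the centre of its underside
Not all that is in view belongs to the job. What is meant by the level is not pink or turquoise, and is the larger of those in its own colour.

How it is judged:
On the way:
1. the level lies lengthways in the outline on the platform and has been let go (x of level in the frame of platform_mid between -0.025 and 0.025 m and y of level in the frame of platform_mid between -0.018 and 0.018 m and z of level in the frame of platform_mid between -0.003 and 0.003 m and angle between the x axis of level and the x axis of platform_mid, either way round below 0.17 rad and contact force between the fingers and level below 0.1 N), for 0.2 s.
At the end, for the whole second after the job is handed in: the level lies flat and lengthways (within 10 degrees) on the platform, within 25 mm along and 18 mm across of its middle; the fingers press it with 1 to 30 N, the platform is seated (below 0.003 rad) and the bubble is within 3 mm of the middle, through the last second (x of level in the frame of platform_mid between -0.025 and 0.025 m and y of level in the frame of platform_mid between -0.018 and 0.018 m and z of level in the frame of platform_mid between -0.003 and 0.003 m and angle between the x axis of level and the x axis of platform_mid, either way round below 0.17 rad and angle between the z axis of level and the z axis of platform_mid, either way round below 0.03 rad and value of joint platform below 0.003 rad and value of joint bubble between -0.003 and 0.003 m and linear speed of level below 0.02 m/s and contact force between the fingers and level between 1 and 30 N); the arm keeps its last pose, push and grip.
It fails at once if the beaker, dish, eraser or tape is pushed more than 20 mm (distance of any of beaker, dish, eraser, tape from where it was at the start of the episode above 0.02 m).
It also fails if it takes over 72 s, if anything falls off the work surface, if the arm or the gripper's body presses on something with over 40 N, if the wrist force passes 120 N, or if a joint passes its speed limit or range.

### The arm

A 7-joint arm with a two-finger parallel gripper is mounted at the origin on a cart in front of the work surface, level with it; the furniture and walls round the work are solid. World frame = base frame: x ahead of the robot, y to its left, z up, the work surface at z = 0. Lengths are in m, angles in rad, forces in N, time in s.
With the tool pointing down it reaches from about 0.4 to 0.85 m from the base axis. Payload 6.9 kg.
Tool frame: the origin (TCP) lies at the centre of the arm's flange, where the gripper is bolted on; the fingertips stand 173 mm ahead of it and the grasp point (between the pads) lies 155 mm ahead of it (arm.grip_depth is the distance from the TCP to the grasp point, in m); z points along the fingers, y is the line along which they close (so a half turn about z gives the same grasp; the last joint's range is limited). The gripper opens to 85 mm and grips with 20 to 120 N. Pads are 22 mm wide; open, the fingers measure 114 mm over their backs; the gripper's body (76 mm by 85 mm) begins 54 mm behind the grasp point. The pads swing forward as they close: fully open they stand 13 mm farther back than shut.
Start: joints at [1.28, 0.507, -0.238, 1.5, 0.126, 1.149, -0.155], TCP at [0.241, -0.577, 0.405] pointing down, gripper open.
Joint ranges: [-3.08, 3.08], [-0.24, 2.05], [-1.43, 1.35], [0, 2.5], [-1.52, 4.66], [0.17, 1.96], [-2.89, 2.89]. Speed limits (rad/s): [2.39, 2.39, 3.14, 3.14, 3.14, 3.14, 3.14].

### API

Orientations are given as a unit quaternion [w, x, y, z].
In Python, from bench import arm gives the robot as it stands. The module is installed in compiled form; this text tells all that it offers.
- The arm moves only by the tool carry_out, never from a script. Its argument "commands" is a list of rows, each a list of 6 numbers: the shift along the tool's x, y, z in mm, then the turn, a rotation vector about the tool's x, y, z in degrees. A call has 1 to 20 rows; each row is the pose to reach, as a shift and turn from the pose commanded when the call began, along the tool's axes at that moment; what a row does not reach only later rows make up. A row lasts 1/12 s, in which the tool goes at most 41.7 mm and 7.16 degrees, less where a joint would pass 70% of its speed; a pose out of reach is approached as far as the arm can. A call with a gripper value outside its range is refused whole. "claw" is the gripper's target within -1 to 1 (fully open at 1, half-way at 0, shut at -1), set as the call begins (left out, the last holds). The fingers move at their own pace and stop on an object; the grip force is fixed at half the most. Time passes only in rows, so rows that repeat a pose let the fingers close. It gives the time, the measured TCP pose, the force, the opening and the grip force at its end, in the units of the state.
- arm.state(): the state, without advancing time (a new reading comes with each control period).
- arm.grab_frame(name): name is "side" or "top" or "wrist"; returns a dict with "img" (384x512x3 uint8, red, green, blue), "K" (3x3 intrinsics, pixels), "R" (3x3) and "t" (3): a world point X has camera coordinates R X + t. Camera axes: x right, y down, z forward; pixel columns grow to the right and rows downward; lengths in m; the calibration is good to about 2 mm. A picture is of the moment at which its call begins. There is no depth.
- arm.sign_off(): hands the job in; it is judged then, once.
The state is a dict: "t": time; "joint_pos": joint angles; "dq": joint speeds; "joint_efforts": joint torques, N m; "ee_pos": TCP position; "orientation": TCP orientation; "contact_force": force on the tool from outside, world axes, zero at the start; "ft_torque": the same for the moment, N m; "width": finger opening in m; "finger_force": force on a finger pad.
Only numpy, scipy, OpenCV 4.12 (cv2) and the standard library are available. Lean on these libraries where they do the work, as an engineer would, in place of code of your own. Each camera call takes 0.05 s, during which the arm holds its last target. There are 200 camera calls.

## Working session

There is one attempt and no reset: what is moved stays moved. The work goes in short steps, Python scripts to look and compute and a tool call to move; the robot and the scene stay as the last step left them, time stands still between calls to the robot, and variables do not carry over. Pictures are saved under pics/ and viewed, at most 10 in all, crops included, and the job is handed in when it is done.

Besides the shell and the picture viewer there is one more tool, called as name([rows], argument=value, ...), one row to a line, values as JSON. carry_out: Moves the arm, as the interface text tells. Its arguments: {"type":"object","properties":{"commands":{"type":"array"},"claw":{"type":"number"}},"required":["commands"]}

```bash
mkdir -p pics
cat > h.py <<'E'
import numpy as np, cv2, pickle
from bench import arm
from scipy.spatial.transform import Rotation as Rn
def grab(n,fn):
    f=arm.grab_frame(n); pickle.dump(f,open(f'pics/{fn}.pkl','wb')); return f
def load(fn): return pickle.load(open(f'pics/{fn}.pkl','rb'))
def pix2w(f,u,v,z):
    d=f['R'].T@np.linalg.inv(f['K'])@np.array([u,v,1.]); c=-f['R'].T@f['t']
    return c+d*(z-c[2])/d[2]
def w2pix(f,X):
    p=f['K']@(f['R']@np.array(X)+f['t']); return p[:2]/p[2]
def toolR():
    q=arm.state()['orientation']; return Rn.from_quat([q[1],q[2],q[3],q[0]]).as_matrix()
def save(img,fn): cv2.imwrite(f'pics/{fn}.png',cv2.cvtColor(img,cv2.COLOR_RGB2BGR))
E
python3 - <<'E'
from h import *
a=grab('top','top0');b=grab('side','side0')
save(cv2.resize(a['img'],(800,600),interpolation=cv2.INTER_CUBIC),'top0');save(cv2.resize(b['img'],(800,600),interpolation=cv2.INTER_CUBIC),'side0')
s=arm.state();print(s);print(toolR().round(3))
for f in(a,b):print((-f['R'].T@f['t']).round(3),f['R'].round(2).tolist())
E
```

```text
{'t': 0.1, 'joint_pos': array([ 1.28051904,  0.50828308, -0.23751721,  1.50102858,  0.12569382,
        1.14888928, -0.15478438]), 'dq': array([-1.08680781e-03, -5.58335715e-04, -1.44401902e-03, -2.48201052e-03,
        4.55498292e-05,  2.32200314e-03,  2.93724965e-03]), 'joint_efforts': array([-4.77654801e-03, -6.21847415e+01, -2.19409145e+00, -2.50209725e+01,
        1.26790343e-02,  7.83188094e-03, -1.80400019e-05]), 'ee_pos': array([ 0.24082187, -0.57656296,  0.40389914]), 'orientation': array([-7.92400564e-04,  9.80482369e-01,  1.96605356e-01, -1.71769165e-04]), 'contact_force': array([-0.44643518, -0.12439857,  0.87810773]), 'ft_torque': array([-0.05229981, -0.00668232, -0.01536758]), 'finger_force': 0.0, 'width': 0.0857226998593629}
[[ 0.923  0.386 -0.001]
 [ 0.386 -0.923  0.001]
 [-0.    -0.002 -1.   ]]
[ 0.43  -0.07   1.079] [[0.03, -1.0, 0.02], [-0.99, -0.03, -0.15], [0.15, -0.01, -0.99]]
[ 0.613 -1.187  0.981] [[1.0, 0.03, 0.01], [0.02, -0.63, -0.78], [-0.02, 0.78, -0.63]]
```

View pics/top0.png

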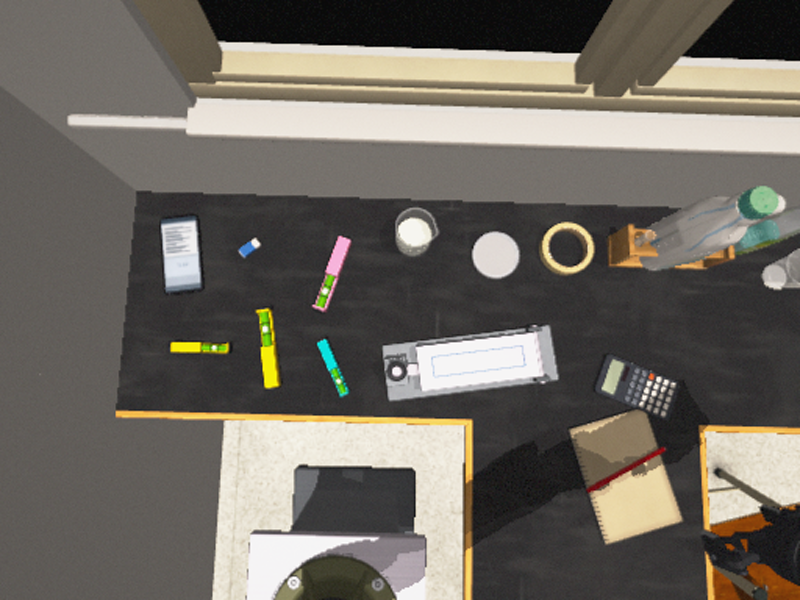

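View pics/side0.png

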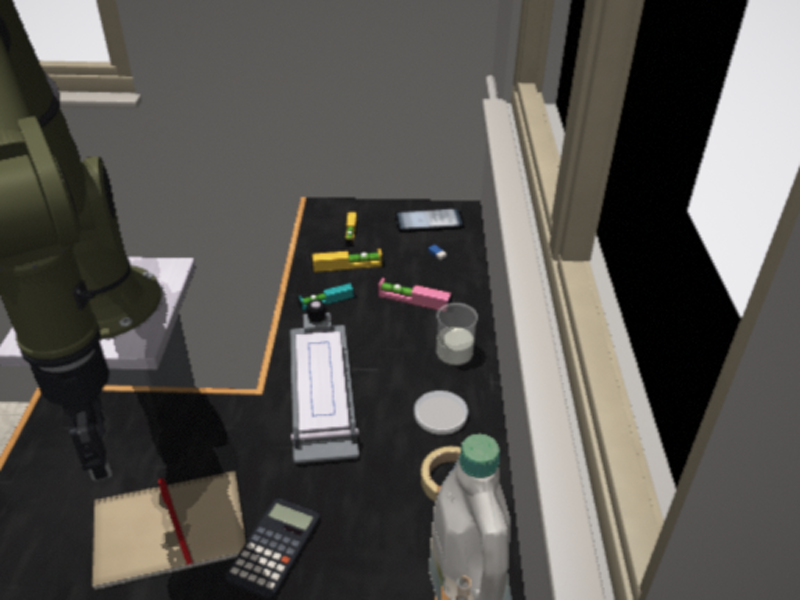

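Candidates (top view, 800×600): large yellow level (267,348), small yellow one (200,348), pink (331,273), turquoise (333,367). The larger yellow at (267,348) fits. The stand has its knob at (397,370) and hinge end at about (545,352). I'll check the choice in a crop.

Run:
```python
from h import *
a=load('top0')
c=a['img'][185:265,100:365]  # native
save(cv2.resize(c,(795,240),interpolation=cv2.INTER_CUBIC),'crop0')
hsv=cv2.cvtColor(a['img'],cv2.COLOR_RGB2HSV)
m=cv2.inRange(hsv,(22,150,90),(34,255,255)); m[:190]=0;m[262:]=0;m[:, :155]=0;m[:,190:]=0
m=cv2.morphologyEx(m,cv2.MORPH_CLOSE,np.ones((13,5)))
ys,xs=np.nonzero(m);r=cv2.minAreaRect(np.c_[xs,ys].astype(np.float32));print(r)
for p in cv2.boxPoints(r):print(p,pix2w(a,*p,.03).round(4))
print(pix2w(a,*r[0],.025).round(4))
for n,(u,v),z in[('knob',(397,370),.086),('outl',(432,361),.046),('outl',(434,377),.046),('outl',(524,346),.043),('outl',(526,362),.043),('beaker',(415,235),.04),('dish',(495,255),.015),('tape',(567,248),.02)]:
  print(n,pix2w(a,u*.64,v*.64,z).round(4))
```

```text
((171.19308471679688, 222.43069458007812), (50.84640121459961, 10.248882293701172), 84.2894058227539)
[163.56436 197.64357] [0.5541 0.1648 0.03  ]
[173.76239 196.62376] [0.5579 0.1355 0.03  ]
[178.82181 247.21782] [0.4133 0.1131 0.03  ]
[168.62378 248.23763] [0.4097 0.1419 0.03  ]
[0.4833 0.1397 0.025 ]
knob [ 0.4472 -0.0988  0.086 ]
outl [ 0.4657 -0.163   0.046 ]
outl [ 0.4371 -0.1671  0.046 ]
outl [ 0.4975 -0.3315  0.043 ]
outl [ 0.4685 -0.3349  0.043 ]
beaker [ 0.701  -0.1281  0.04  ]
dish [ 0.6726 -0.2842  0.015 ]
tape [ 0.6893 -0.422   0.02  ]
```

View pics/crop0.png

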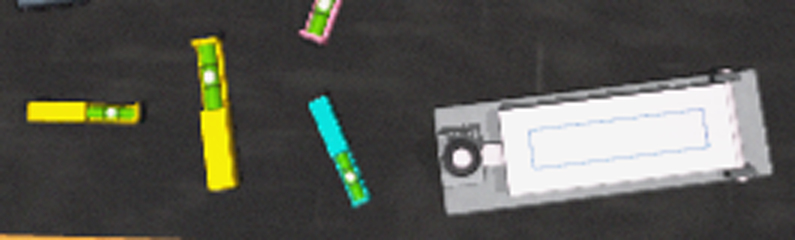

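The crop confirms the large yellow level, with its vial towards +x. The platform's knob end is at the left in this view.

```bash
cat >> h.py <<'E'
def go(p,yaw,s=None):
    "row (mm, deg) from the present pose to TCP p, tool down with its x axis at yaw (deg)"
    s=arm.state(); R0=toolR(); y=np.radians(yaw); c,sn=np.cos(y),np.sin(y)
    Rt=np.array([[c,sn,0],[sn,-c,0],[0,0,-1]])
    print('row',(R0.T@(np.array(p)-s['ee_pos'])*1e3).round(1).tolist(),np.degrees(Rn.from_matrix(R0.T@Rt).as_rotvec()).round(2).tolist())
def st():
    s=arm.state();R=toolR();print(round(s['t'],2),s['ee_pos'].round(4),'yaw',np.degrees(np.arctan2(R[1,0],R[0,0])).round(2),'z',R[:,2].round(4),'F',s['contact_force'].round(2),'w',round(s['width'],4),'ff',round(s['finger_force'],2),'q',s['joint_pos'].round(2))
E
python3 -c "
from h import *
go((.45,-.15,.38),15);go((.482,.139,.33),9)"
```

```text
row [357.5, -312.9, 24.4] [-0.09, 0.01, 7.68]
row [498.4, -567.1, 74.8] [-0.09, 0.01, 13.68]
```

carry_out([
  [357, -313, 24, 0, 0, 8],
  [357, -313, 24, 0, 0, 8],
  [357, -313, 24, 0, 0, 8],
  [357, -313, 24, 0, 0, 8],
  [357, -313, 24, 0, 0, 8],
  [357, -313, 24, 0, 0, 8],
  [357, -313, 24, 0, 0, 8],
  [357, -313, 24, 0, 0, 8],
  [357, -313, 24, 0, 0, 8],
  [357, -313, 24, 0, 0, 8],
  [498, -567, 75, 0, 0, 13.7],
  [498, -567, 75, 0, 0, 13.7],
  [498, -567, 75, 0, 0, 13.7],
  [498, -567, 75, 0, 0, 13.7],
  [498, -567, 75, 0, 0, 13.7],
  [498, -567, 75, 0, 0, 13.7],
  [498, -567, 75, 0, 0, 13.7],
  [498, -567, 75, 0, 0, 13.7],
  [498, -567, 75, 0, 0, 13.7],
  [498, -567, 75, 0, 0, 13.7],
], claw=1)

```text
t: 1.77
ee_pos: [0.4816, 0.1437, 0.329]
orientation: [-0.001, 0.997, 0.082, -0.0]
contact_force: [0.3, 0.5, 0.9]
width: 0.0851
finger_force: 0.0
```

Run:
```python
from h import *
st()
f=grab('wrist','w1'); im=f['img'].copy()
save(im,'w1')
print((-f['R'].T@f['t']).round(3),f['R'].round(2).tolist(), [w2pix(f,X).round(0).tolist() for X in [(.482,.139,.03),(.556,.15,.03),(.408,.128,.03)]])
```

```text
1.77 [0.4816 0.1437 0.329 ] yaw 9.4 z [-8.0e-04  2.9e-03 -1.0e+00] F [0.33 0.49 0.89] w 0.0851 ff 0.0 q [-0.07  0.42 -0.38  1.93  0.2   0.84 -1.96]
[0.561 0.156 0.299] [[0.16, -0.99, -0.0], [-0.94, -0.15, 0.32], [-0.31, -0.05, -0.95]] [[260.0, 182.0], [262.0, 86.0], [258.0, 263.0]]
```

View pics/w1.png

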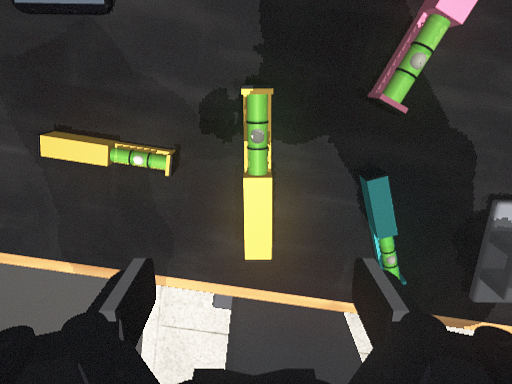

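Wrist view: the large level's top runs from (257,91) at the vial end to (258,259), centred between the fingers.

Run:
```python
from h import *
f=load('w1');a=pix2w(f,257,91,.03);b=pix2w(f,258,259,.03);c=(a+b)/2;d=a-b
print(a,b,c,np.linalg.norm(d),np.degrees(np.arctan2(d[1],d[0])))
yaw=np.degrees(np.arctan2(d[1],d[0]))
go((c[0],c[1],.177),yaw)
```

```text
[0.55158734 0.152775   0.03      ] [0.41175944 0.12856212 0.03      ] [0.48167339 0.14066856 0.03      ] 0.14190878807272284 9.824033290968114
row [0.3, 0.3, 152.0] [-0.05, 0.07, -0.58]
```

carry_out([
  [0, 0.3, 38, 0, 0, -0.5],
  [0, 0.3, 76, 0, 0, -0.5],
  [0, 0.3, 110, 0, 0, -0.5],
  [0, 0.3, 135, 0, 0, -0.5],
  [0, 0.3, 152, 0, 0, -0.5],
  [0, 0.3, 152, 0, 0, -0.5],
  [0, 0.3, 152, 0, 0, -0.5],
])

```text
t: 2.4
ee_pos: [0.4817, 0.1369, 0.1774]
orientation: [0.001, 0.997, 0.082, -0.001]
contact_force: [-0.4, 0.6, 0.6]
width: 0.0853
finger_force: 0.0
```

carry_out([
  [0, 0, 0, 0, 0, 0],
  [0, 0, 0, 0, 0, 0],
  [0, 0, 0, 0, 0, 0],
  [0, 0, 0, 0, 0, 0],
  [0, 0, 0, 0, 0, 0],
  [0, 0, 0, 0, 0, 0],
  [0, 0, 0, 0, 0, 0],
  [0, 0, 0, 0, 0, 0],
  [0, 0, 0, 0, 0, 0],
  [0, 0, 0, 0, 0, 0],
], claw=-1)

```text
t: 3.23
ee_pos: [0.4821, 0.1384, 0.1786]
orientation: [-0.0, 0.997, 0.083, 0.001]
contact_force: [-1.0, -0.1, 7.9]
width: 0.023
finger_force: 59.9
```

Run:
```python
from h import *
st()
go((.4815,.1407,.33),10)
go((.467,-.249,.33),100.7)
```

```text
3.23 [0.4821 0.1384 0.1786] yaw 9.49 z [ 1.6e-03  4.0e-04 -1.0e+00] F [-1.05 -0.12  7.93] w 0.023 ff 59.87 q [-0.15  0.64 -0.26  2.08  0.35  0.47 -2.09]
row [-0.0, -2.4, -151.4] [-0.01, -0.09, -0.51]
row [-78.5, 379.6, -151.5] [0.07, -0.08, -91.21]
```

carry_out([
  [0, 0, -40, 0, 0, 0],
  [0, 0, -80, 0, 0, 0],
  [0, 0, -120, 0, 0, 0],
  [0, 0, -151, 0, 0, 0],
  [-8, 38, -151, 0, 0, -7],
  [-16, 76, -151, 0, 0, -14],
  [-24, 114, -151, 0, 0, -21],
  [-31, 152, -151, 0, 0, -28],
  [-39, 190, -151, 0, 0, -35],
  [-47, 228, -151, 0, 0, -42],
  [-55, 266, -151, 0, 0, -49],
  [-63, 304, -151, 0, 0, -56],
  [-70, 342, -151, 0, 0, -63],
  [-78.5, 379.6, -151, 0, 0, -70],
  [-78.5, 379.6, -151, 0, 0, -77],
  [-78.5, 379.6, -151, 0, 0, -84],
  [-78.5, 379.6, -151, 0, 0, -91.2],
  [-78.5, 379.6, -151, 0, 0, -91.2],
  [-78.5, 379.6, -151, 0, 0, -91.2],
  [-78.5, 379.6, -151, 0, 0, -91.2],
])

```text
t: 4.9
ee_pos: [0.4668, -0.2491, 0.3287]
orientation: [-0.0, 0.64, 0.769, -0.0]
contact_force: [0.2, 0.6, -1.7]
width: 0.0227
finger_force: 59.6
```

Run:
```python
from h import *
st()
f=grab('wrist','w2'); g=grab('top','t2')
c=g['img'][180:276,230:370]
im=np.zeros((600,800,3),np.uint8); im[:384,:512]=f['img']; im[384:600,:]=0
c=cv2.resize(c,None,fx=2.2,fy=2.2,interpolation=cv2.INTER_CUBIC); im[388:388+c.shape[0],:c.shape[1]]=c
save(im,'w2')
ax=np.array([-.0316/.171,.168/.171,0]);ay=np.array([-ax[1],ax[0],0]);C=np.array([.467,-.249,.042])
print([w2pix(f,C+sx*.084*ax+sy*.018*ay).round(0).tolist() for sx in(1,-1) for sy in(1,-1)],w2pix(f,C+.15*ax+[0,0,.044]))
```

```text
4.9 [ 0.4668 -0.2491  0.3287] yaw 100.46 z [-3.e-04  0.e+00 -1.e+00] F [ 0.18  0.56 -1.71] w 0.0227 ff 59.64 q [ 0.96  0.53 -0.79  1.86  0.45  0.95  0.15]
[[229.0, 72.0], [280.0, 72.0], [235.0, 279.0], [276.0, 279.0]] [254.37119795 -63.33867472]
```

View pics/w2.png

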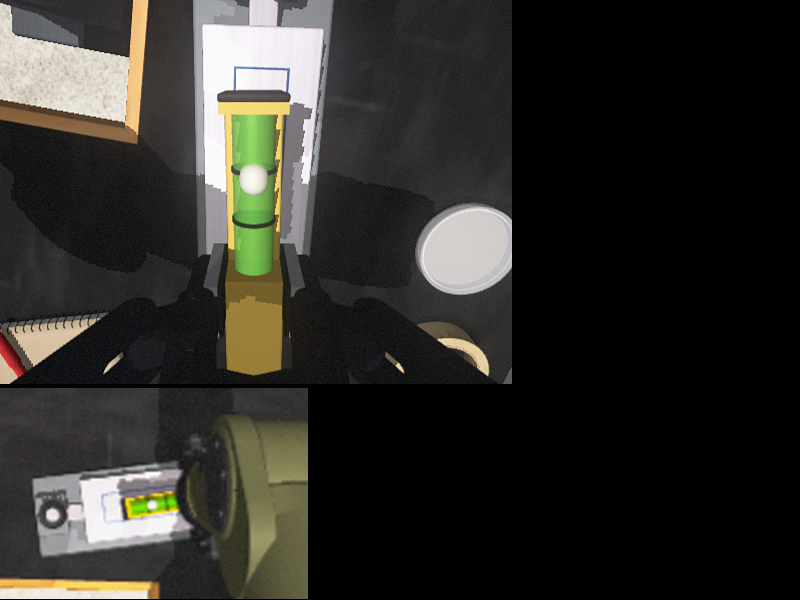

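Wrist view: the outline's far edge runs (235,67)–(289,68), about 7 px to the right of where I predicted. The plate's edges run (203,27)→(197,250) and (323,29)→(308,250). I'll recompute the axis from these.

Run:
```python
from h import *
f=load('w2');h=.050
P=lambda u,v,z:pix2w(f,u,v,z)
o=[P(235,67,h),P(289,68,h)];print('outl',o,np.linalg.norm(o[0]-o[1]))
e1=(P(203,27,.051)+P(323,29,.051))/2;e2=(P(197,250,.045)+P(308,250,.045))/2
print('plate',e1,e2,np.linalg.norm(P(203,27,.051)-P(323,29,.051)),np.degrees(np.arctan2(*(e1-e2)[[1,0]])))
# top view: knob + plate corners from full 800x600 picture
a=load('top0')
for u,v in[(397,370)]: print('knob',pix2w(a,u*.64,v*.64,.086))
# crop0 coords (3x, offset 100,185): plate corners
q=[pix2w(a,100+u/3,185+v/3,z) for u,v,z in[(498,110,.053),(510,195,.053),(729,83,.043),(743,168,.043)]]
A=(q[0]+q[1])/2;B=(q[2]+q[3])/2;print('top plate',A,B,np.linalg.norm(A-B),np.degrees(np.arctan2(*(A-B)[[1,0]])))
q=[pix2w(a,100+u/3,185+v/3,z) for u,v,z in[(528,129,.05),(534,169,.05),(703,108,.044),(708,147,.044)]]
A=(q[0]+q[1])/2;B=(q[2]+q[3])/2;print('top outl',A,B,(A+B)/2,np.linalg.norm(A-B),np.degrees(np.arctan2(*(A-B)[[1,0]])))
```

```text
outl [array([ 0.4377924 , -0.16595687,  0.05      ]), array([ 0.47396438, -0.16000037,  0.05      ])] 0.03665913238477455
plate [ 0.45197991 -0.13902406  0.051     ] [ 0.47472042 -0.30298089  0.045     ] 0.07844686656224828 97.89644175457258
knob [ 0.44721768 -0.09879327  0.086     ]
top plate [ 0.45170222 -0.138727    0.053     ] [ 0.48309326 -0.35993597  0.043     ] 0.22364883748503392 98.07672851645768
top outl [ 0.45551018 -0.16428005  0.05      ] [ 0.48021218 -0.33055042  0.044     ] [ 0.46786118 -0.24741524  0.047     ] 0.16820233847448207 98.450351237678
```

Run:
```python
from h import *
go((.4677,-.2466,.24),98.2)
go((.4677,-.2466,.228),98.2)
```

```text
row [2.1, 1.1, 88.8] [-0.01, 0.02, 2.36]
row [2.1, 1.1, 100.8] [-0.01, 0.02, 2.36]
```

carry_out([
  [2, 1, 30, 0, 0, 2.4],
  [2, 1, 60, 0, 0, 2.4],
  [2, 1, 80, 0, 0, 2.4],
  [2, 1, 89, 0, 0, 2.4],
  [2, 1, 92, 0, 0, 2.4],
  [2, 1, 95, 0, 0, 2.4],
  [2, 1, 98, 0, 0, 2.4],
  [2, 1, 100, 0, 0, 2.4],
  [2, 1, 100, 0, 0, 2.4],
  [2, 1, 100, 0, 0, 2.4],
])

```text
t: 5.83
ee_pos: [0.468, -0.2471, 0.2295]
orientation: [0.001, 0.654, 0.756, 0.0]
contact_force: [0.3, -0.2, -0.2]
width: 0.0231
finger_force: 59.9
```

Run:
```python
from h import *
st()
```

```text
5.83 [ 0.468  -0.2471  0.2295] yaw 98.26 z [ 1.7e-03 -6.0e-04 -1.0e+00] F [ 0.31 -0.19 -0.22] w 0.0231 ff 59.87 q [ 0.87  0.65 -0.67  1.96  0.59  0.73 -0.01]
```

carry_out([
  [0, 0, 1, 0, 0, 0],
  [0, 0, 2, 0, 0, 0],
  [0, 0, 2, 0, 0, 0],
  [0, 0, 2, 0, 0, 0],
])

```text
t: 6.17
ee_pos: [0.4677, -0.2471, 0.2268]
orientation: [0.0, 0.654, 0.756, 0.0]
contact_force: [1.5, -0.5, 0.6]
width: 0.0232
finger_force: 59.9
```

carry_out([
  [0, 0, 0, 0, 0, 0],
  [0, 0, 0, 0, 0, 0],
  [0, 0, 0, 0, 0, 0],
  [0, 0, 0, 0, 0, 0],
  [0, 0, 0, 0, 0, 0],
  [0, 0, 0, 0, 0, 0],
  [0, 0, -30, 0, 0, 0],
  [0, 0, -65, 0, 0, 0],
  [0, 0, -100, 0, 0, 0],
  [0, 0, -100, 0, 0, 0],
  [0, 0, -100, 0, 0, 0],
], claw=0.6)

```text
t: 7.08
ee_pos: [0.468, -0.2471, 0.3286]
orientation: [0.002, 0.654, 0.756, 0.0]
contact_force: [-0.1, -0.7, -0.7]
width: 0.0685
finger_force: 0.0
```

carry_out([
  [0, 0, 0, 0, 0, 0],
  [0, 0, 0, 0, 0, 0],
  [0, 0, 0, 0, 0, 0],
  [0, 0, 0, 0, 0, 0],
  [0, 0, 0, 0, 0, 0],
  [0, 0, 0, 0, 0, 0],
  [0, 0, 0, 0, 0, 0],
  [0, 0, 0, 0, 0, 0],
], claw=-1)

```text
t: 7.75
ee_pos: [0.4676, -0.247, 0.3266]
orientation: [-0.0, 0.654, 0.756, 0.0]
contact_force: [-0.6, 0.1, -0.4]
width: 0.0
finger_force: 0.0
```

Run:
```python
from h import *
st()
f=grab('wrist','w3'); save(f['img'],'w3')
ax=np.array([-.1426,.9898,0]);C=np.array([.4677,-.2466,.079])
R=toolR()
print(w2pix(f,C),w2pix(f,C-.03*ax))
p=C-.025*ax; go((p[0],p[1],.27),98.2)
```

```text
7.75 [ 0.4676 -0.247   0.3266] yaw 98.28 z [-2.e-04  2.e-04 -1.e+00] F [-0.6   0.08 -0.44] w 0.0 ff 0.0 q [ 0.95  0.53 -0.78  1.86  0.45  0.94  0.11]
[255.23082281 202.69873648] [255.18657758 242.89643463]
row [-24.6, 0.1, 56.6] [-0.0, -0.0, 0.08]
```

View pics/w3.png

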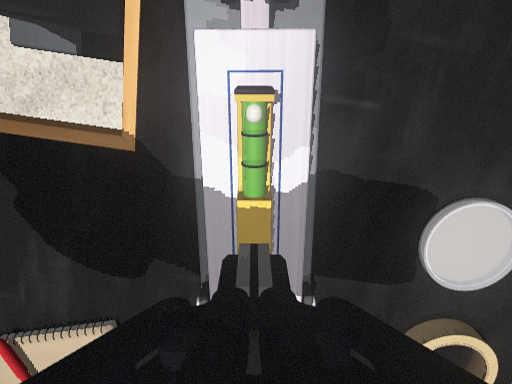

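The level lies inside the outline, with its far end at (255,92) and the bubble at the knob end (254,113). Next I press behind the vial to measure the bubble.

carry_out([
  [-24.6, 0, 20, 0, 0, 0],
  [-24.6, 0, 45, 0, 0, 0],
  [-24.6, 0, 62, 0, 0, 0],
  [-24.6, 0, 65, 0, 0, 0],
  [-24.6, 0, 65, 0, 0, 0],
])

```text
t: 8.22
ee_pos: [0.4709, -0.2712, 0.2609]
orientation: [-0.001, 0.654, 0.756, -0.0]
contact_force: [-0.5, 1.3, 0.6]
width: -0.0002
finger_force: 0.0
```

carry_out([
  [0, 0, 3, 0, 0, 0],
  [0, 0, 6, 0, 0, 0],
  [0, 0, 9, 0, 0, 0],
  [0, 0, 11, 0, 0, 0],
  [0, 0, 12, 0, 0, 0],
  [0, 0, 12, 0, 0, 0],
])

```text
t: 8.72
ee_pos: [0.4712, -0.2712, 0.2499]
orientation: [0.0, 0.654, 0.756, 0.0]
contact_force: [-0.4, -0.2, 2.3]
width: -0.0002
finger_force: 1.0
```

carry_out([
  [0, 0, 1, 0, 0, 0],
  [0, 0, 2, 0, 0, 0],
  [0, 0, 2, 0, 0, 0],
  [0, 0, 2, 0, 0, 0],
])

```text
t: 9.05
ee_pos: [0.4712, -0.271, 0.2478]
orientation: [-0.0, 0.654, 0.756, 0.0]
contact_force: [-1.0, 3.0, 4.2]
width: 0.0003
finger_force: 2.0
```

carry_out([
  [0, 0, 0.7, 0, 0, 0],
  [0, 0, 1.3, 0, 0, 0],
  [0, 0, 1.3, 0, 0, 0],
  [0, 0, 1.3, 0, 0, 0],
])

```text
t: 9.38
ee_pos: [0.4713, -0.2708, 0.2474]
orientation: [0.0, 0.654, 0.756, -0.0]
contact_force: [-4.0, 5.0, 14.8]
width: -0.0002
finger_force: 7.3
```

carry_out([
  [0, 0, 0, 0, 0, 0],
  [0, 0, 0, 0, 0, 0],
  [0, 0, 0, 0, 0, 0],
  [0, 0, 0, 0, 0, 0],
  [0, 0, 0, 0, 0, 0],
  [0, 0, 0, 0, 0, 0],
  [0, 0, 0, 0, 0, 0],
  [0, 0, 0, 0, 0, 0],
  [0, 0, 0, 0, 0, 0],
  [0, 0, 0, 0, 0, 0],
  [0, 0, 0, 0, 0, 0],
  [0, 0, 0, 0, 0, 0],
  [0, 0, 0, 0, 0, 0],
  [0, 0, 0, 0, 0, 0],
  [0, 0, 0, 0, 0, 0],
  [0, 0, 0, 0, 0, 0],
  [0, 0, 0, 0, 0, 0],
  [0, 0, 0, 0, 0, 0],
  [0, 0, 0, 0, 0, 0],
  [0, 0, 0, 0, 0, 0],
])

```text
t: 11.05
ee_pos: [0.4713, -0.2708, 0.2474]
orientation: [0.0, 0.654, 0.756, 0.0]
contact_force: [-4.5, 4.6, 15.1]
width: -0.0003
finger_force: 7.3
```

Run:
```python
from h import *
st()
f=grab('wrist','w4'); save(f['img'],'w4')
```

```text
11.05 [ 0.4713 -0.2708  0.2474] yaw 98.3 z [ 5.e-04 -4.e-04 -1.e+00] F [-4.46  4.63 15.06] w -0.0003 ff 7.29 q [ 0.92  0.64 -0.7   1.91  0.57  0.8   0.06]
```

View pics/w4.png

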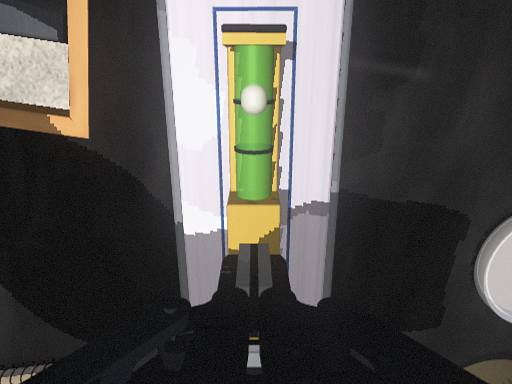

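Wrist view while pressed: the vial spans rows 45–197, the lines are at rows 101 and 150, and the bubble is at row 99, on the knob-end line.

Run:
```python
from h import *
f=load('w4');ax=np.array([-.143,.99,0])
r={n:pix2w(f,254,v,.074)@ax*1e3 for n,v in dict(e1=45,l1=101,l2=150,e2=197,b=99).items()}
print(r, r['b']-(r['l1']+r['l2'])/2, r['b']-(r['e1']+r['e2'])/2, r['e1']-r['e2'])
K=np.array([.4677,-.2466,0])+.15*ax;print(K)
go((K[0],K[1],.33),98); go((K[0],K[1],.229),98)
```

```text
{'e1': np.float64(-243.30070077284378), 'l1': np.float64(-264.1319429410978), 'l2': np.float64(-284.1500493722168), 'e2': np.float64(-305.1551661790994), 'b': np.float64(-263.3520916137666)} 10.788904542890691 10.875841862204993 61.85446540625563
[ 0.44625 -0.0981   0.     ]
row [174.5, 0.2, -82.6] [0.03, 0.03, 0.3]
row [174.6, 0.1, 18.4] [0.03, 0.03, 0.3]
```

Bubble offset is about +11 mm, so the knob needs about 1.48 rad (85°) clockwise. I'll go above the knob.

carry_out([
  [0, 0, -30, 0, 0, 0],
  [0, 0, -60, 0, 0, 0],
  [0, 0, -82, 0, 0, 0],
  [35, 0, -82, 0, 0, -6],
  [70, 0, -82, 0, 0, -12],
  [105, 0, -82, 0, 0, -18],
  [140, 0, -82, 0, 0, -24],
  [174.5, 0, -82, 0, 0, -30],
  [174.5, 0, -82, 0, 0, -36],
  [174.5, 0, -82, 0, 0, -42],
  [174.5, 0, -82, 0, 0, -42],
  [174.5, 0, -82, 0, 0, -42],
  [174.5, 0, -82, 0, 0, -42],
], claw=0.6)

```text
t: 12.18
ee_pos: [0.4461, -0.0993, 0.3282]
orientation: [-0.0, 0.342, 0.94, 0.0]
contact_force: [0.3, 0.3, 0.1]
width: 0.0683
finger_force: 0.0
```

Run:
```python
from h import *
st()
f=grab('wrist','w5'); save(f['img'],'w5')
print(w2pix(f,(.4463,-.0981,.086)))
```

```text
12.18 [ 0.4461 -0.0993  0.3282] yaw 140.01 z [-1.e-04  1.e-04 -1.e+00] F [0.26 0.32 0.13] w 0.0683 ff 0.0 q [ 0.87  0.49 -1.02  2.03  0.53  0.91  0.44]
[257.17914231 206.09375562]
```

View pics/w5.png

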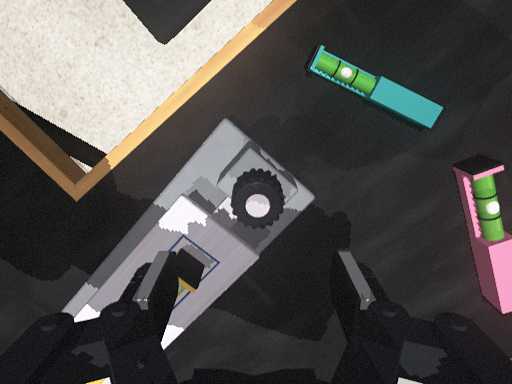

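The knob is centred at (257,205), as predicted, with nothing in the fingers' way.

carry_out([
  [0, 0.5, 35, 0, 0, 0],
  [0, 0.5, 65, 0, 0, 0],
  [0, 0.5, 85, 0, 0, 0],
  [0, 0.5, 97, 0, 0, 0],
  [0, 0.5, 97, 0, 0, 0],
  [0, 0.5, 97, 0, 0, 0],
])

```text
t: 12.73
ee_pos: [0.4464, -0.0983, 0.2312]
orientation: [-0.001, 0.34, 0.94, -0.0]
contact_force: [-0.2, -0.7, 0.8]
width: 0.0679
finger_force: 0.0
```

carry_out([
  [0, 0, 0, 0, 0, 0],
  [0, 0, 0, 0, 0, 0],
  [0, 0, 0, 0, 0, 0],
  [0, 0, 0, 0, 0, 0],
  [0, 0, 0, 0, 0, 0],
  [0, 0, 0, 0, 0, 0],
  [0, 0, 0, 0, 0, 0],
  [0, 0, 0, 0, 0, 0],
], claw=-1)

```text
t: 13.4
ee_pos: [0.4472, -0.0977, 0.2328]
orientation: [0.002, 0.34, 0.94, 0.001]
contact_force: [-1.0, 2.3, 7.7]
width: 0.0335
finger_force: 58.9
```

Run:
```python
from h import *
st()
```

```text
13.4 [ 0.4472 -0.0977  0.2328] yaw 140.27 z [ 3.5e-03  2.0e-04 -1.0e+00] F [-1.04  2.33  7.67] w 0.0335 ff 58.94 q [ 0.73  0.61 -0.86  2.14  0.74  0.71  0.25]
```

carry_out([
  [0, 0, 0, 0, 0, 6],
  [0, 0, 0, 0, 0, 12],
  [0, 0, 0, 0, 0, 18],
  [0, 0, 0, 0, 0, 24],
  [0, 0, 0, 0, 0, 30],
  [0, 0, 0, 0, 0, 36],
  [0, 0, 0, 0, 0, 42],
  [0, 0, 0, 0, 0, 48],
  [0, 0, 0, 0, 0, 54],
  [0, 0, 0, 0, 0, 60],
  [0, 0, 0, 0, 0, 66],
  [0, 0, 0, 0, 0, 72],
  [0, 0, 0, 0, 0, 78],
  [0, 0, 0, 0, 0, 84],
  [0, 0, 0, 0, 0, 86],
  [0, 0, 0, 0, 0, 86],
  [0, 0, 0, 0, 0, 86],
])

```text
t: 14.82
ee_pos: [0.4454, -0.0979, 0.2327]
orientation: [0.0, 0.89, 0.456, -0.001]
contact_force: [-7.4, 1.6, 15.5]
width: 0.0332
finger_force: 59.6
```

carry_out([
  [0, 0, 0, 0, 0, 0],
  [0, 0, 0, 0, 0, 0],
  [0, 0, 0, 0, 0, 0],
  [0, 0, 0, 0, 0, 0],
  [0, 0, 0, 0, 0, 0],
  [0, 0, -30, 0, 0, 0],
  [0, 0, -60, 0, 0, 0],
  [0, 0, -97, 0, 0, 0],
  [0, 0, -97, 0, 0, 0],
], claw=0.5)

```text
t: 15.57
ee_pos: [0.448, -0.0979, 0.3336]
orientation: [0.002, 0.89, 0.456, 0.003]
contact_force: [0.8, -0.5, 0.0]
width: 0.064
finger_force: 0.0
```

Run:
```python
from h import *
st()
go((.4713,-.2712,.33),98.2)
go((.4713,-.2712,.258),98.2)
```

```text
15.57 [ 0.448  -0.0979  0.3336] yaw 54.29 z [ 0.0081 -0.0015 -1.    ] F [ 0.8  -0.5   0.01] w 0.064 ff 0.0 q [ 0.56  0.36 -0.54  2.03  0.26  0.81 -0.75]
row [-127.1, 120.1, 4.1] [0.48, -0.03, -43.91]
row [-127.4, 119.5, 76.1] [0.48, -0.03, -43.91]
```

carry_out([
  [-26, 24, 4, 0, 0, -7],
  [-52, 48, 4, 0, 0, -14],
  [-78, 72, 4, 0, 0, -21],
  [-104, 96, 4, 0, 0, -28],
  [-127, 120, 4, 0.5, 0, -35],
  [-127, 120, 4, 0.5, 0, -42],
  [-127, 120, 4, 0.5, 0, -44],
  [-127, 120, 4, 0.5, 0, -44],
  [-127, 120, 40, 0.5, 0, -44],
  [-127, 120, 65, 0.5, 0, -44],
  [-127, 120, 75, 0.5, 0, -44],
  [-127, 120, 75, 0.5, 0, -44],
], claw=-1)

```text
t: 16.57
ee_pos: [0.4689, -0.2709, 0.2514]
orientation: [-0.006, 0.654, 0.756, -0.002]
contact_force: [-0.1, 0.6, 1.3]
width: -0.0002
finger_force: 0.0
```

Run:
```python
from h import *
st()
go((.4713,-.2712,.2475),98.2)
```

```text
16.57 [ 0.4689 -0.2709  0.2514] yaw 98.26 z [-0.0121  0.0041 -0.9999] F [-0.06  0.58  1.3 ] w -0.0002 ff 0.0 q [ 0.89  0.62 -0.65  1.91  0.51  0.8   0.11]
row [-0.6, 2.4, 3.9] [-0.65, -0.33, 0.06]
```

carry_out([
  [0, 2, 0, -0.6, -0.3, 0],
  [0, 2, 0, -0.6, -0.3, 0],
  [0, 2, 1, -0.6, -0.3, 0],
  [0, 2, 2, -0.6, -0.3, 0],
  [0, 2, 3, -0.6, -0.3, 0],
  [0, 2, 4, -0.6, -0.3, 0],
  [0, 2, 5, -0.6, -0.3, 0],
  [0, 2, 5, -0.6, -0.3, 0],
  [0, 2, 5, -0.6, -0.3, 0],
])

```text
t: 17.32
ee_pos: [0.4714, -0.2712, 0.2483]
orientation: [0.001, 0.654, 0.756, 0.0]
contact_force: [0.3, 0.2, 0.3]
width: 0.0002
finger_force: 0.0
```

```bash
python3 -c "
from h import *
st()"
```

```text
17.32 [ 0.4714 -0.2712  0.2483] yaw 98.27 z [ 0.0026 -0.0015 -1.    ] F [0.25 0.22 0.34] w 0.0002 ff 0.0 q [ 0.89  0.62 -0.64  1.91  0.52  0.78  0.1 ]
```

carry_out([
  [0, 0, 0.7, 0, 0, 0],
  [0, 0, 1.4, 0, 0, 0],
  [0, 0, 2, 0, 0, 0],
  [0, 0, 2.5, 0, 0, 0],
  [0, 0, 2.5, 0, 0, 0],
  [0, 0, 2.5, 0, 0, 0],
])

```text
t: 17.82
ee_pos: [0.4716, -0.2709, 0.2459]
orientation: [0.002, 0.654, 0.756, 0.0]
contact_force: [-1.1, 4.0, 3.3]
width: 0.0004
finger_force: 2.0
```

carry_out([
  [0, 0, 0.5, 0, 0, 0],
  [0, 0, 1, 0, 0, 0],
  [0, 0, 1.5, 0, 0, 0],
  [0, 0, 1.5, 0, 0, 0],
  [0, 0, 1.5, 0, 0, 0],
])

```text
t: 18.23
ee_pos: [0.4717, -0.2708, 0.2454]
orientation: [0.002, 0.654, 0.756, 0.0]
contact_force: [-3.6, 4.1, 14.7]
width: 0.0001
finger_force: 7.4
```

carry_out([
  [0, 0, 0, 0, 0, 0],
  [0, 0, 0, 0, 0, 0],
  [0, 0, 0, 0, 0, 0],
  [0, 0, 0, 0, 0, 0],
  [0, 0, 0, 0, 0, 0],
  [0, 0, 0, 0, 0, 0],
  [0, 0, 0, 0, 0, 0],
  [0, 0, 0, 0, 0, 0],
  [0, 0, 0, 0, 0, 0],
  [0, 0, 0, 0, 0, 0],
  [0, 0, 0, 0, 0, 0],
  [0, 0, 0, 0, 0, 0],
  [0, 0, 0, 0, 0, 0],
  [0, 0, 0, 0, 0, 0],
  [0, 0, 0, 0, 0, 0],
  [0, 0, 0, 0, 0, 0],
  [0, 0, 0, 0, 0, 0],
  [0, 0, 0, 0, 0, 0],
  [0, 0, 0, 0, 0, 0],
  [0, 0, 0, 0, 0, 0],
])

```text
t: 19.9
ee_pos: [0.4717, -0.2707, 0.2454]
orientation: [0.002, 0.654, 0.756, 0.0]
contact_force: [-3.8, 3.8, 14.6]
width: -0.0003
finger_force: 7.4
```

Run:
```python
from h import *
st()
f=grab('wrist','w6'); save(cv2.resize(f['img'][0:260,130:380],None,fx=2.2,fy=2.2,interpolation=cv2.INTER_CUBIC),'w6')
```

```text
19.9 [ 0.4717 -0.2707  0.2454] yaw 98.29 z [ 0.0033 -0.0022 -1.    ] F [-3.77  3.77 14.64] w -0.0003 ff 7.39 q [ 0.88  0.63 -0.64  1.91  0.53  0.77  0.09]
```

View pics/w6.png

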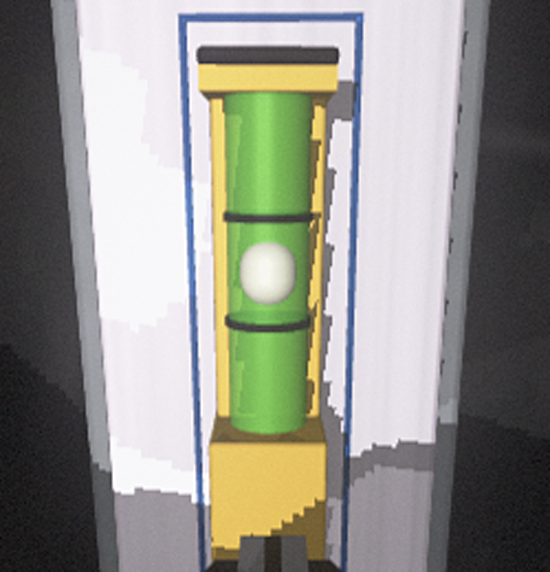

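The bubble is at row 272, midway between the lines at rows 216 and 324. The platform is seated under about 15 N, so I'm handing in.

```bash
python3 -c "
from bench import arm
print(arm.sign_off())"
```

```text
the job is handed in; nothing more can be done
None
```

I handed the job in with the level lying in the outline, the closed fingers pressing it at about 15 N, the platform seated and the bubble midway between its lines; no verdict came back from the hand-in.

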